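Torque the bearing cap to the click

ROBOT

A 6-joint arm with a two-finger parallel gripper is mounted at the origin on the work surface. World frame = base frame: x ahead of the robot, y to its left, z up, the work surface at z = 0. Lengths are in mm, angles in rad, forces in N, time in s.
With the tool pointing down it reaches from about 275 to 850 mm from the base axis. Payload 5.2 kg.
Tool frame: the origin (TCP) lies on the centre line of the jaws, within the pads' length; the fingertips stand 11 mm ahead of it and the grasp point (between the pads) lies 8 mm behind it; z points along the fingers, y is the line along which they close (so a half turn about z gives the same grasp; the last joint's range is limited). The gripper opens to 85 mm and grips with 20 to 120 N. Pads are 22 mm wide; open, the fingers measure 114 mm over their backs; the gripper's body (76 mm by 85 mm) begins 54 mm behind the grasp point. The pads swing forward as they close: fully open they stand 13 mm farther back than shut.
Start: joints at [-1.348, 0.259, 1.535, -0, 1.348, -0.203], TCP at [227.198, -500.886, 242.31] pointing down, gripper open.
Joint ranges: [-3.14, 3.14], [-0.91, 2.08], [0.19, 2.58], [-1.22, 4.36], [0.22, 2.71], [-3.12, 3.12]. Speed limits (rad/s): [2.57, 2.57, 3.14, 3.14, 3.14, 3.14].

INTERFACE

Orientations are given as a 3x3 rotation matrix whose columns are the frame's x, y, z axes.
In Python, from cell import manip gives the robot as it stands.
- The arm moves only by the tool send_rows, never from a script. Its argument "steps" is a list of rows, each a list of 7 numbers: the shift along the tool's x, y, z in m, then the turn, a rotation vector about the tool's x, y, z in rad, then the finger opening in m, from 0 to 0.0854. A call has 1 to 20 rows; each row shifts and turns the commanded pose from where the row before left it, along the tool's axes as they then stand; what a row does not reach is not made up. A row lasts 1/12 s, in which the tool goes at most 41.7 mm and 7.16 degrees, less where a joint would pass 70% of its speed; a pose out of reach is approached as far as the arm can. A call is refused whole if a number of a shift passes 0.0417 or a number of a turn 0.125, either way. A call with a gripper value outside its range is refused whole. The fingers move at their own pace and stop on an object; the grip force is fixed at half the most. Time passes only in rows, so rows that do not move let the fingers close. It gives the time, the measured TCP pose, the force, the opening and the grip force at its end, in the units of the state.
- manip.read_state(): the state, without advancing time (a new reading comes with each control period).
- manip.snapshot(name): name is "side" or "top" or "wrist"; returns the picture (384x512x3 uint8, red, green, blue); there is no depth.
- manip.get_calibration(name): a dict with "fx", "fy", "cx", "cy" (pixels), "R" (3x3) and "t" (3): a world point X has camera coordinates R X + t; the wrist camera has in their place "hand_eye" (4x4, takes a point from camera to tool coordinates, whose origin is the TCP and whose axes are the flange's). Camera axes: x right, y down, z forward; pixel columns grow to the right and rows downward; lengths in mm; the calibration is good to about 2 mm. The wrist camera is an equidistant fisheye: a pixel r from the principal point sees the ray r / f radians off the axis. A picture is of the moment at which its call begins: read the wrist's pose just before it. get_calibration takes no time and is no camera call.
- manip.job_done(): hands the job in; it is judged then, once.
The state is a dict: "time": time; "joint_pos": joint angles; "qd": joint speeds; "joint_torque": joint torques, N m; "position": TCP position; "tcp_rot": TCP orientation; "ft_force": force on the tool from outside, world axes, zero at the start; "torque": the same for the moment, N m; "gripper_width": finger opening in mm; "finger_force": force on a finger pad.
Only numpy, scipy, OpenCV 4.12 (cv2) and the standard library are available. Lean on these libraries where they do the work, as an engineer would, in place of code of your own. Each camera call takes 0.05 s, during which the arm holds its last target. There are 200 camera calls.

TASK

The red bearing cap in one of the blue vises still has to be torqued. Push the handle of the click torque wrench that sits on its bolt round clockwise (seen from above) until the wrench clicks and its handle breaks over at the neck, then stop at that first click so that the bolt is not over-tightened, and let go of it. Leave the wrench on the green cap alone.

Things in the scene. Friction and masses are not known exactly. Their poses are not given: they have to be found in the camera images.
- red_vise: Low blue vise (base 200 x 100 mm, jaws 70 mm high) fixed to the bench, holding the red-painted bearing cap (70 x 125 mm, top at 86 mm). Origin on the bench surface exactly below the vertical axis of the cap's centre bolt, on which the torque wrench sits; z up. The wrench head's top is 128 mm above the bench.
- red_grip (a point): Yellow band on the wrench's black rubber handle, on its axis, the place to push: 165 mm from the bolt axis, 115 mm above the bench. The handle is a level bar 26 mm thick, rubber from 110 to 215 mm from the bolt axis, nothing else at its height. x axis: from grip to head; z up. It starts pointing roughly back at the robot; clockwise from above moves it to the robot's left (+y).
- red_trip (a joint): Break-over joint of that wrench, rad, upright axis 40 mm from the bolt axis: 0 while straight. At the set torque (about 8 N at the yellow band) it clicks: the handle snaps clockwise by itself, about 30 mm at the band in all, and stays kinked at about 0.26. Pushed on, the kinked handle soon stiffens and over-tightens the bolt.
- red_bolt (a joint): Angle of the red cap's bolt, rad, clockwise seen from above positive. Starts at 0 to 0.25, turns stiffly (about 5 to 8 N at the yellow band) and stays where it is left; the click comes some 0.25 to 0.65 rad after the start. Over-tightened beyond 0.85.
- green_grip (a point): The same point on the identical torque wrench on the green-painted cap, in the other, identical vise. Leave it alone.

How it is judged:
By the outcome, as a careful person would: the job done as asked, in the order asked, and still so for the second after the job is handed in, with the robot touching nothing.
It also fails if it takes over 32 s, if anything falls off the work surface, if the arm or the gripper's body presses on something with over 40 N, if the wrist force passes 120 N, or if a joint passes its speed limit or range.

## Working session

There is one attempt and no reset: what is moved stays moved. The work goes in short steps, Python scripts to look and compute and a tool call to move; the robot and the scene stay as the last step left them, time stands still between calls to the robot, and variables do not carry over. Pictures are saved under pics/ and viewed, at most 10 in all, crops included, and the job is handed in when it is done.

Besides the shell and the picture viewer there is one more tool, called after "Emit:" as name(argument=value, ...), one argument or row to a line, values as JSON. send_rows: Moves the arm, as the interface text tells. Its arguments: {"type":"object","properties":{"steps":{"type":"array","items":{"type":"array","items":{"type":"number"}}}},"required":["steps"]}

```bash
mkdir -p pics
python3 - <<'E'
from cell import manip
import cv2,numpy as np
s=manip.read_state();print(s)
for n in("top","side"):
    cv2.imwrite(f"pics/{n}0.png",manip.snapshot(n)[:,:,::-1]);c=manip.get_calibration(n);print(n,c)
print(manip.get_calibration("wrist"))
E
```

```text
{'time': 0.0, 'joint_pos': array([-1.34779260e+00,  2.59349550e-01,  1.53610947e+00, -3.96253114e-06,
        1.34799267e+00, -2.02802608e-01]), 'qd': array([-0.00047577, -0.00030569,  0.00126418, -0.00079065, -0.00148245,
        0.00254087]), 'joint_torque': array([-8.75919523e-04, -4.46032548e+01, -2.90566063e+01, -2.27678684e-04,
        1.17645119e-02,  9.39512489e-06]), 'position': array([ 227.08232438, -500.36423524,  241.46056091]), 'tcp_rot': array([[ 9.10705683e-01,  4.13055671e-01, -4.14914107e-04],
       [ 4.13055713e-01, -9.10703955e-01,  1.81215094e-03],
       [ 3.70655301e-04, -1.82171880e-03, -9.99998272e-01]]), 'ft_force': array([-0.14484643,  0.49502006,  1.49174801]), 'torque': array([-0.04133336,  0.03615538, -0.01955868]), 'finger_force': 0.0, 'gripper_width': 85.03480451579239}
top {'fx': 463.2211405969413, 'fy': 463.2211405969413, 'cx': 251.0471803168412, 'cy': 196.9045597865893, 'R': array([[-0.02128172, -0.99970801, -0.01144471],
       [-0.99149981,  0.02257388, -0.12813487],
       [ 0.12835581,  0.0086205 , -0.99169071]]), 't': array([ -52.07579865,  587.83243184, 1259.48915745])}
side {'fx': 375.7605570455909, 'fy': 375.7605570455909, 'cx': 259.789195979004, 'cy': 195.73468527530537, 'R': array([[ 9.55962692e-01, -2.93486694e-01,  9.44587179e-04],
       [-2.08882391e-01, -6.82638224e-01, -7.00266522e-01],
       [ 2.06163718e-01,  6.69231362e-01, -7.13880876e-01]]), 't': array([-566.37483272,  141.33396993,  892.19587644])}
{'fx': 297.3186396354542, 'fy': 297.3186396354542, 'cx': 251.15603321765636, 'cy': 194.26601534640434, 'hand_eye': array([[-3.79088746e-04, -9.53226602e-01, -3.02256349e-01,
         7.71033938e+01],
       [ 9.99999727e-01, -5.53246672e-04,  4.90579615e-04,
        -3.03681179e-01],
       [-6.34855859e-04, -3.02256081e-01,  9.53226552e-01,
        -1.31200952e+02],
       [ 0.00000000e+00,  0.00000000e+00,  0.00000000e+00,
         1.00000000e+00]])}
```

View pics/top0.png

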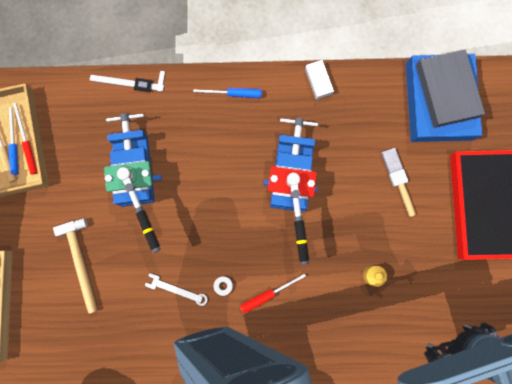

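View pics/side0.png

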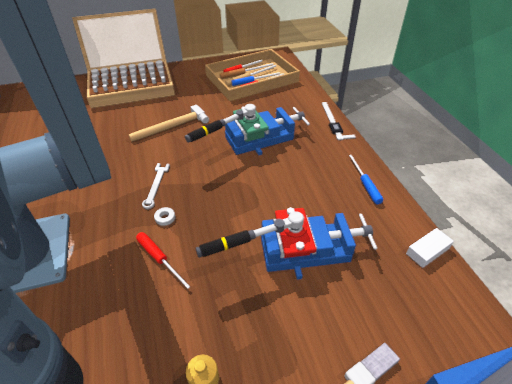

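The top view shows the red vise with its wrench head at (293,181) and yellow band at (302,239). The green vise is to its left, with its band at (148,231).

```bash
cat > h.py <<'E'
from cell import manip
import cv2,numpy as np
def px(n,u,v,z):
    c=manip.get_calibration(n);d=c["R"].T@[(u-c["cx"])/c["fx"],(v-c["cy"])/c["fy"],1];o=-c["R"].T@c["t"]
    return o+d*(z-o[2])/d[2]
E
python3 - <<'E'
from h import *
im=manip.snapshot("top")
h=cv2.cvtColor(im,cv2.COLOR_RGB2HSV)
m=cv2.inRange(h,(24,150,120),(34,255,255))
n,l,st,ce=cv2.connectedComponentsWithStats(m)
for i in range(1,n):
    if st[i,4]>8: print(st[i],ce[i],px("top",*ce[i],126).round(1))
b=px("top",302,239,126);hd=px("top",293,181,128);print(b,hd,np.linalg.norm((b-hd)[:2]))
print("side",px("side",225,241,122),px("side",295,216,128))
print("green",px("top",148,231,126),px("top",124,175,128))
E
```

```text
[143 228  10   6  37] [147.08108108 230.16216216] [494.4 205.3 126. ]
[297 240   9   4  34] [301.  241.5] [ 456.5 -191.8  126. ]
[367 271  14  13 119] [373.06722689 277.46218487] [ 361.6 -371.6  126. ]
[ 462.88146717 -194.57164313  126.        ] [ 614.2142864  -176.23885476  128.        ] 152.43921183743686
side [ 458.20528394 -194.13455289  122.        ] [ 617.31692013 -177.11761009  128.        ]
green [492.16489585 202.89601523 126.        ] [640.44729192 266.70829895 128.        ]
```

Emit:
send_rows(
  steps=[
    [0.026, -0.0108, 0, 0, 0, 0, 0],
    [0.026, -0.0108, 0, 0, 0, 0, 0],
    [0.026, -0.0108, 0, 0, 0, 0, 0],
    [0.026, -0.0108, 0, 0, 0, 0, 0],
    [0.026, -0.0108, 0, 0, 0, 0, 0],
    [0.026, -0.0108, 0, 0, 0, 0, 0],
    [0.026, -0.0108, 0, 0, 0, 0, 0],
    [0.026, -0.0108, 0, 0, 0, 0, 0],
    [0.026, -0.0108, 0, 0, 0, 0, 0],
    [0.026, -0.0108, 0, 0, 0, 0, 0],
    [0.026, -0.0108, 0, 0, 0, 0, 0],
    [0.026, -0.0108, 0, 0, 0, 0, 0],
    [0, 0, 0, 0, 0, 0.08, 0],
    [0, 0, 0, 0, 0, 0.08, 0],
    [0, 0, 0, 0, 0, 0.08, 0],
    [0, 0, 0, 0, 0, 0.08, 0],
    [0, 0, 0.02, 0, 0, 0, 0],
    [0, 0, 0.02, 0, 0, 0, 0],
    [0, 0, 0, 0, 0, 0, 0],
    [0, 0, 0, 0, 0, 0, 0],
  ],
)

```text
time: 1.82
position: [457.1, -253.4, 201.4]
tcp_rot: [[0.994, 0.106, -0.002], [0.106, -0.994, 0.002], [-0.002, -0.002, -1.0]]
ft_force: [0.0, -1.6, 0.5]
gripper_width: -0.1
finger_force: 0.0
```

Run:
```python
from h import *
s=manip.read_state();print(s["position"],s["tcp_rot"].round(3).tolist(),s["gripper_width"],s["ft_force"],s["time"])
cv2.imwrite("pics/w1.png",manip.snapshot("wrist")[:,:,::-1])
```

```text
[ 457.10419642 -253.35745805  201.42471249] [[0.994, 0.106, -0.002], [0.106, -0.994, 0.002], [-0.002, -0.002, -1.0]] -0.13564917407840932 [ 0.02193434 -1.55843452  0.46104847] 1.8167
```

View pics/w1.png

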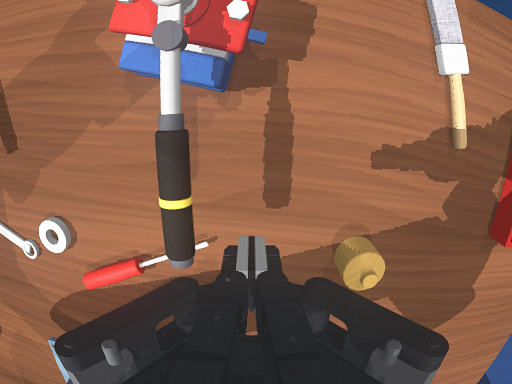

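The wrist view shows the yellow band at (176,203), with the closed fingers to its right at (252,260) and a clear path down.

Run:
```python
from h import *
s=manip.read_state();c=manip.get_calibration("wrist");H=c["hand_eye"];R=s["tcp_rot"]
for u,v,z in((176,203,126),(170,35,121)):
    d=np.array([u-c["cx"],v-c["cy"]]);r=np.hypot(*d);th=r/c["fx"]
    ray=np.r_[d/r*np.sin(th),np.cos(th)]
    o=R@H[:3,3]+s["position"];w=R@H[:3,:3]@ray
    p=o+w*(z-o[2])/w[2];print(p,R.T@(p-s["position"]))
```

```text
[ 455.99359543 -196.84002321  126.        ] [  4.29066815 -56.96154295  76.55826252]
[ 580.33462615 -182.31669743  121.        ] [129.47229551 -58.27125502  81.50434544]
```

Emit:
send_rows(
  steps=[
    [0, 0, 0.016, 0, 0, 0, 0],
    [0, 0, 0.016, 0, 0, 0, 0],
    [0, 0, 0.016, 0, 0, 0, 0],
    [0, 0, 0.016, 0, 0, 0, 0],
    [0, 0, 0.016, 0, 0, 0, 0],
    [0, 0, 0.016, 0, 0, 0, 0],
    [0.001, -0.004, 0, 0, 0, 0, 0],
    [0.001, -0.004, 0, 0, 0, 0, 0],
    [0.001, -0.004, 0, 0, 0, 0, 0],
    [0.001, -0.004, 0, 0, 0, 0, 0],
    [0, -0.004, 0, 0, 0, 0, 0],
    [0, 0, 0, 0, 0, 0, 0],
    [0, 0, 0, 0, 0, 0, 0],
  ],
)

```text
time: 2.95
position: [459.9, -233.5, 106.9]
tcp_rot: [[0.994, 0.106, 0.001], [0.106, -0.994, -0.001], [0.001, 0.001, -1.0]]
ft_force: [-0.3, -0.3, 0.3]
gripper_width: -0.0
finger_force: 0.0
```

Emit:
send_rows(
  steps=[
    [0, -0.002, 0, 0, 0, 0, 0],
    [0, -0.002, 0, 0, 0, 0, 0],
    [0, -0.002, 0, 0, 0, 0, 0],
    [0, -0.002, 0, 0, 0, 0, 0],
    [0, 0, 0, 0, 0, 0, 0],
  ],
)

```text
time: 3.37
position: [458.6, -225.3, 106.2]
tcp_rot: [[0.994, 0.106, -0.0], [0.106, -0.994, 0.0], [-0.0, -0.0, -1.0]]
ft_force: [-0.3, 0.2, 0.6]
gripper_width: 0.3
finger_force: 0.0
```

Emit:
send_rows(
  steps=[
    [0, -0.002, 0, 0, 0, 0, 0],
    [0, -0.002, 0, 0, 0, 0, 0],
    [0, -0.002, 0, 0, 0, 0, 0],
    [0, -0.002, 0, 0, 0, 0, 0],
    [0, 0, 0, 0, 0, 0, 0],
  ],
)

```text
time: 3.78
position: [458.1, -218.6, 106.5]
tcp_rot: [[0.994, 0.106, 0.0], [0.106, -0.994, -0.002], [0.0, 0.002, -1.0]]
ft_force: [0.3, -3.5, -2.4]
gripper_width: 0.0
finger_force: 2.0
```

Contact is made. From here I push along the arc in short steps.

Emit:
send_rows(
  steps=[
    [-0.0003, -0.002, 0, 0, 0, 0.012, 0],
    [-0.0003, -0.002, 0, 0, 0, 0.012, 0],
    [-0.0003, -0.002, 0, 0, 0, 0.012, 0],
    [-0.0003, -0.002, 0, 0, 0, 0.012, 0],
    [-0.0003, -0.002, 0, 0, 0, 0.012, 0],
    [-0.0003, -0.002, 0, 0, 0, 0.012, 0],
  ],
)

```text
time: 4.28
position: [455.5, -207.5, 106.5]
tcp_rot: [[0.999, 0.033, 0.001], [0.033, -0.999, -0.003], [0.001, 0.003, -1.0]]
ft_force: [-0.2, -6.8, -1.4]
gripper_width: -0.2
finger_force: 3.3
```

Emit:
send_rows(
  steps=[
    [-0.0003, -0.002, 0, 0, 0, 0.012, 0],
    [-0.0003, -0.002, 0, 0, 0, 0.012, 0],
    [-0.0003, -0.002, 0, 0, 0, 0.012, 0],
    [-0.0003, -0.002, 0, 0, 0, 0.012, 0],
  ],
)

```text
time: 4.62
position: [454.2, -199.6, 106.5]
tcp_rot: [[1.0, -0.015, 0.001], [-0.015, -1.0, -0.003], [0.001, 0.003, -1.0]]
ft_force: [-1.5, -7.1, -1.7]
gripper_width: -0.1
finger_force: 3.4
```

Emit:
send_rows(
  steps=[
    [-0.0003, -0.002, 0, 0, 0, 0.012, 0],
    [-0.0003, -0.002, 0, 0, 0, 0.012, 0],
    [-0.0003, -0.002, 0, 0, 0, 0.012, 0],
    [-0.0003, -0.002, 0, 0, 0, 0.012, 0],
    [-0.0003, -0.002, 0, 0, 0, 0.012, 0],
  ],
)

```text
time: 5.03
position: [453.1, -189.5, 106.5]
tcp_rot: [[0.997, -0.075, 0.001], [-0.075, -0.997, -0.003], [0.001, 0.003, -1.0]]
ft_force: [-1.8, -6.7, -2.1]
gripper_width: -0.0
finger_force: 3.6
```

Emit:
send_rows(
  steps=[
    [-0.0003, -0.002, 0, 0, 0, 0.012, 0],
    [-0.0003, -0.002, 0, 0, 0, 0.012, 0],
    [-0.0003, -0.002, 0, 0, 0, 0.012, 0],
    [-0.0003, -0.002, 0, 0, 0, 0.012, 0],
    [-0.0003, -0.002, 0, 0, 0, 0.012, 0],
  ],
)

```text
time: 5.45
position: [452.6, -179.5, 106.6]
tcp_rot: [[0.991, -0.134, 0.001], [-0.134, -0.991, -0.003], [0.001, 0.003, -1.0]]
ft_force: [-0.8, -7.9, -1.4]
gripper_width: -0.1
finger_force: 3.7
```

Emit:
send_rows(
  steps=[
    [-0.0003, -0.002, 0, 0, 0, 0.012, 0],
    [-0.0003, -0.002, 0, 0, 0, 0.012, 0],
    [-0.0003, -0.002, 0, 0, 0, 0.012, 0],
    [-0.0003, -0.002, 0, 0, 0, 0.012, 0],
    [-0.0003, -0.002, 0, 0, 0, 0.012, 0],
  ],
)

```text
time: 5.87
position: [452.7, -169.4, 106.6]
tcp_rot: [[0.981, -0.193, 0.001], [-0.193, -0.981, -0.003], [0.001, 0.003, -1.0]]
ft_force: [-0.2, -7.8, -1.6]
gripper_width: -0.1
finger_force: 3.9
```

Emit:
send_rows(
  steps=[
    [-0.0003, -0.002, 0, 0, 0, 0.012, 0],
    [-0.0003, -0.002, 0, 0, 0, 0.012, 0],
    [-0.0003, -0.002, 0, 0, 0, 0.012, 0],
    [-0.0003, -0.002, 0, 0, 0, 0.012, 0],
    [-0.0003, -0.002, 0, 0, 0, 0.012, 0],
  ],
)

```text
time: 6.28
position: [453.4, -159.3, 106.5]
tcp_rot: [[0.968, -0.252, 0.001], [-0.252, -0.968, -0.003], [0.001, 0.003, -1.0]]
ft_force: [-0.9, -7.2, -2.3]
gripper_width: 0.2
finger_force: 3.4
```

Emit:
send_rows(
  steps=[
    [-0.0003, -0.002, 0, 0, 0, 0.012, 0],
    [-0.0003, -0.002, 0, 0, 0, 0.012, 0],
    [-0.0003, -0.002, 0, 0, 0, 0.012, 0],
    [-0.0003, -0.002, 0, 0, 0, 0.012, 0],
  ],
)

```text
time: 6.62
position: [454.1, -149.1, 106.3]
tcp_rot: [[0.954, -0.299, -0.0], [-0.299, -0.954, 0.001], [-0.0, -0.001, -1.0]]
ft_force: [0.3, 0.4, 0.9]
gripper_width: -0.1
finger_force: 0.0
```

The force has dropped to zero, which should be the click. I'll look before doing anything else.

Run:
```python
from h import *
im=np.ascontiguousarray(manip.snapshot("wrist")[:,:,::-1])
im2=manip.snapshot("side")[150:300,150:400,::-1]
cv2.imwrite("pics/c1.png",np.hstack([cv2.resize(im,(400,300)),cv2.resize(im2,(400,300))]))
```

```text
(no output)
```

View pics/c1.png

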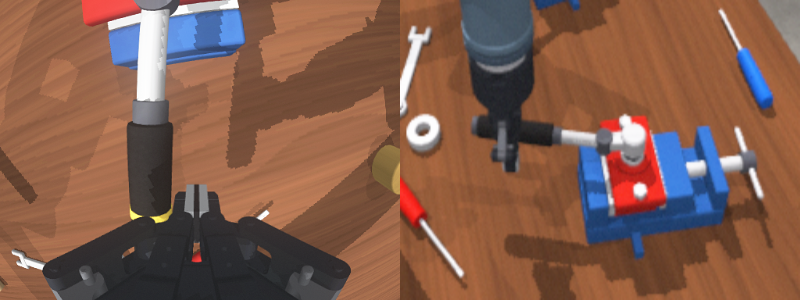

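The handle has jumped clear of the fingers, with its rubber end at (150,215) and the fingers at (197,190), and it bends at the neck. I'll back off and retract, then check from above.

Emit:
send_rows(
  steps=[
    [0, 0.01, 0, 0, 0, 0, 0],
    [0, 0.02, 0, 0, 0, 0, 0],
    [0, 0.02, 0, 0, 0, 0, 0],
    [0, 0, -0.02, 0, 0, 0, 0],
    [0, 0, -0.02, 0, 0, 0, 0],
    [0, 0, -0.02, 0, 0, 0, 0],
    [0, 0, -0.02, 0, 0, 0, 0],
    [0, 0, -0.02, 0, 0, 0, 0],
    [-0.02, 0.02, 0, 0, 0, 0, 0],
    [-0.02, 0.02, 0, 0, 0, 0, 0],
    [-0.02, 0.02, 0, 0, 0, 0, 0],
    [-0.02, 0.02, 0, 0, 0, 0, 0],
    [-0.02, 0.02, 0, 0, 0, 0, 0],
    [-0.02, 0.02, 0, 0, 0, 0, 0],
    [0, 0, 0, 0, 0, 0, 0],
    [0, 0, 0, 0, 0, 0, 0],
  ],
)

```text
time: 8.05
position: [287.9, -277.0, 206.5]
tcp_rot: [[0.954, -0.301, 0.0], [-0.301, -0.954, -0.0], [0.0, 0.0, -1.0]]
ft_force: [0.3, 0.9, -0.1]
gripper_width: -0.2
finger_force: 0.0
```

Run:
```python
from h import *
im=manip.snapshot("top")[140:290,200:400,::-1]
cv2.imwrite("pics/t2.png",cv2.resize(im,(800,600),interpolation=cv2.INTER_CUBIC))
```

```text
(no output)
```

View pics/t2.png

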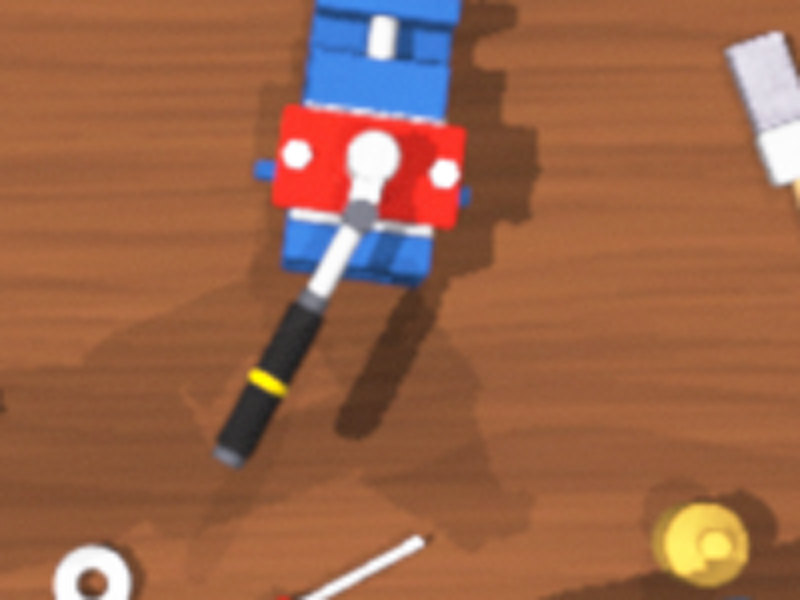

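From the head (373,157) to the neck (360,213) the wrench lies at about 13°, and from the neck to the handle end (230,455) at about 28°. The kink is therefore about 15°, or 0.26 rad: it has clicked and the arm is clear.

```bash
python3 -c "
from cell import manip
print(manip.job_done())"
```

```text
the job is handed in; nothing more can be done
None
```

The red cap's torque wrench was pushed clockwise to its first click (kinked about 0.26 rad at the neck) and released; the arm is clear, the green wrench was not touched, and the job is handed in at about 8 s.

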